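# Find the socket key that fits the shaker's platform nut

## Robot

A 6-joint arm with a two-finger parallel gripper is mounted at the origin on the work surface. World frame = base frame: x ahead of the robot, y to its left, z up, the work surface at z = 0. Lengths are in m, angles in rad, forces in N, time in s.
With the tool pointing down it reaches from about 0.375 to 0.9 m from the base axis. Payload 3.1 kg.
Tool frame: the origin (TCP) lies at the very end of the fingers, on their centre line; the grasp point (between the pads) lies 19 mm behind it; x points along the fingers, z is the direction in which the jaws open and shut, and the axes are right-handed (so a half turn about x gives the same grasp; the last joint's range is limited). The gripper opens to 85 mm and grips with 20 to 120 N. Pads are 22 mm wide; open, the fingers measure 114 mm over their backs; the gripper's body (76 mm by 85 mm) begins 54 mm behind the grasp point. The pads swing forward as they close: fully open they stand 13 mm farther back than shut.
Start: joints at [1.083, 0.527, 1.433, -0, 1.181, -0.178], TCP at [0.191, 0.595, 0.231] pointing down, gripper open.
Joint ranges: [-3.08, 3.08], [-0.75, 2.2], [0.22, 2.44], [-1.43, 4.57], [0, 2.65], [-2.85, 2.85]. Speed limits (rad/s): [2.79, 2.79, 3.14, 3.14, 3.14, 3.14].

## Interface

Orientations are given as a unit quaternion [x, y, z, w].
In Python, from station import manip, viewer, job gives the robot as it stands.
- The arm moves only by the tool move_arm, never from a script. Its argument "deltas" is one flat list of numbers, 7 for each row, row after row: the finger opening in mm, from 0 to 85.4, then the shift along the tool's x, y, z in mm, then the turn, a rotation vector about the tool's x, y, z in degrees. In form: [jaw, tx, ty, tz, rx, ry, rz, jaw, tx, ty, tz, rx, ry, rz, ...]. A call has 1 to 10 rows; each row shifts and turns the commanded pose from where the row before left it, along the tool's axes as they then stand; what a row does not reach is not made up. A row lasts 1/10 s, in which the tool goes at most 50 mm and 8.59 degrees, less where a joint would pass 70% of its speed; a pose out of reach is approached as far as the arm can. A call is refused whole if a number of a shift passes 50 or a number of a turn 8.59, either way. A call with a gripper value outside its range is refused whole. The fingers move at their own pace and stop on an object; "force" is the grip in N (left out, the last holds). Time passes only in rows, so rows that do not move let the fingers close. It gives the time, the measured TCP pose, the force and the opening at its end, in the units of the state.
- manip.sense(): the state, without advancing time (a new reading comes with each control period).
- viewer.snapshot(name): name is "scene" or "top" or "wrist"; returns a dict with "image" (420x560x3 uint8, red, green, blue), "depth" (420x560 float32, m along the optical axis (not along the pixel's ray), 0 where there is no reading), "fovy" (degrees; the focal length in pixels is half the picture's height over the tangent of half this angle, whatever the lens; pixels are square), "cx", "cy" (the principal point, pixels), "k1" (the pictures are not rectified: a ray, as slopes to the right and down, at radius r is drawn at 1 + k1 r^2 times it, then the intrinsics apply), "R" (3x3) and "t" (3): a world point X has camera coordinates R X + t. Camera axes: x right, y down, z forward; pixel columns grow to the right and rows downward; lengths in m; the calibration is good to about 2 mm. A picture is of the moment at which its call begins.
- job.sign_off(): hands the job in, once; it reports no verdict.
The state is a dict: "t": time; "q": joint angles; "qd": joint speeds; "tau": joint torques, N m; "tcp_pos": TCP position; "tool_rot": TCP orientation; "force": force on the tool from outside, world axes, zero at the start; "ft_torque": the same for the moment, N m; "finger_gap": opening from 0.0 (shut) to 1.0 (fully open).
Only numpy, scipy, OpenCV 4.12 (cv2) and the standard library are available. Lean on these libraries where they do the work, as an engineer would, in place of code of your own. Each camera call takes 0.05 s, during which the arm holds its last target.

## Task

One of the three look-alike socket keys on the black mat fits the brass hex nut on the orange laboratory shaker: try them on the nut until you find the one that goes fully down over it and turns it, and stand every key that does not fit back upright on the mat. With the fitting key fully seated, tighten the nut by about an eighth of a turn clockwise (seen from above), and finish still gripping that key, upright and fully seated on the nut. Leave the wash bottle, the dish and the dropper bottle alone.

Things in the scene. Friction and masses are not known exactly. Their poses are not given: they have to be found in the camera images.
- key_a: socket key, alike from outside to the other two: round steel socket (47 mm diameter, 26 mm high), mouth down; 32 mm collar (26 to 32 mm high); above it a square blue drive adapter as handle, 24 x 24 mm, 32 to 80 mm high, sides along the key's x and y. 240 g +-25 %. Origin: centre of the mouth's rim (underside); z up. Hex hole 20 mm deep, 1.5 mm lead-in, corners on the key's +x and every 60 degrees
- key_b: socket key, same outside and axes as key_a. The hex holes of the three are 20, 26 and 33 mm across flats; which key has which is unknown and cannot be seen while it stands. 20 mm stops on the nut about 14 mm too high; 26 mm goes fully down if its corners match the nut's within about 9 degrees
- key_c: socket key, same outside and axes as key_a. The 26 mm key turns the nut after at most 0.34 rad of play; the 33 mm key goes fully down as well, but spins round the nut without turning it. The keys' order on the mat varies
- nut_seat (a point): point on the nut's axis on the fixed steel boss (56 mm diameter) under the nut, 84 mm above the bench, where the rim of a fully seated socket rests; z up. The shaker is an orange box 170 x 170 mm, 61 mm high, bolted down, with a round steel platform of 148 mm diameter (top 78 mm high); nothing on it is higher than the nut
- nut_top (a point): centre of the brass hex nut's top face, 14 mm above the boss; turns with the nut. 24 mm across flats, top edges bevelled 2.5 mm, corners on +x and every 60 degrees. A stud of 14 mm diameter stands 3 mm above it. A flat black ring of 100 mm diameter round the boss turns with the nut and has a yellow mark towards +x
- nut (a joint): angle of the nut, rad: 0 at the start, grows as the nut is turned clockwise seen from above, up to a stop at 1.5; a constant friction of 0.3 N m resists it
- mat: black mat fixed to the bench, 150 mm (its x) x 360 mm (its y), 3 mm thick; origin: centre of its underside. The keys stand on it in a row along its y, about 95 mm apart
- wash_bottle: bystander: white plastic wash bottle with red cap and spout, 64 mm diameter, 162 mm high; origin: centre of its underside
- dish: bystander: flat closed culture dish, 90 mm diameter, 15 mm high; origin: centre of its underside
- dropper: bystander: small violet dropper bottle with white tip, 32 mm diameter, 70 mm high; origin: centre of its underside
There are look-alikes about, which are no part of the job. Leave any green or pink look-alike of the key_a alone.

How it is judged:
By the outcome, as a careful person would: the job done as asked, in the order asked, and still so for the second after the job is handed in, while the arm keeps its last pose, push and grip.
It also fails if it takes over 72 s, if anything falls off the work surface, if the arm or the gripper's body presses on something with over 40 N, if the wrist force passes 120 N, or if a joint passes its speed limit or range.

## Working session

There is one attempt and no reset: what is moved stays moved. The work goes in short steps, Python scripts to look and compute and a tool call to move; the robot and the scene stay as the last step left them, time stands still between calls to the robot, and variables do not carry over. Pictures are saved under pics/ and viewed, and the job is handed in when it is done.

Besides the shell and the picture viewer there is one more tool, called after "Call:" by a JSON object that holds its "fn" and its "kwargs", one argument or row to a line. move_arm: Moves the arm, as the interface text tells. Its arguments: {"type":"object","properties":{"deltas":{"type":"array"},"force":{"type":"number"}},"required":["deltas"]}

```bash
ls; mkdir -p pics; cat > h.py <<'E'
import numpy as np, cv2
from station import manip, viewer, job
def snap(n,f):
    s=viewer.snapshot(n); cv2.imwrite('pics/'+f+'.png',cv2.cvtColor(s['image'],cv2.COLOR_RGB2BGR)); np.savez('pics/'+f+'.npz',**s); return s
E
python3 - <<'E'
from h import *
for n in ['scene','top','wrist']:
    s=snap(n,n+'0'); print(n,s['fovy'],s['cx'],s['cy'],s['k1'],s['R'].round(3).tolist(),s['t'])
print(manip.sense())
E
```

```text
pics
scene 56.75309411820961 281.6468449120722 211.25787350201472 -0.07057153543866808 [[-0.852, 0.524, -0.009], [0.409, 0.653, -0.638], [-0.328, -0.547, -0.77]] [ 0.49912802 -0.14031142  0.98190726]
top 43.26731643341119 274.46662365685785 198.67766933667238 -0.17373815342496757 [[0.013, -1.0, 0.001], [-0.989, -0.013, -0.148], [0.148, 0.001, -0.989]] [-0.02565126  0.56105329  1.2351811 ]
wrist 64.88631743073468 279.2966083705101 208.46187188364354 -0.0012608353376682754 [[0.306, 0.952, -0.003], [0.907, -0.29, 0.306], [0.291, -0.096, -0.952]] [-0.62360196 -0.03916357  0.38093222]
{'t': 0.15, 'q': array([ 1.08248403e+00,  5.28267932e-01,  1.43360026e+00, -2.52221555e-05,
        1.18139834e+00, -1.78504192e-01]), 'qd': array([ 0.00174615, -0.00269065, -0.00245547,  0.00045305,  0.00063107,
        0.00207579]), 'tau': array([ 1.17238444e-03, -4.42740262e+01, -1.78276706e+01, -2.60531433e-04,
        5.59783439e-03, -4.88495090e-06]), 'tcp_pos': array([0.19026902, 0.59476253, 0.23055147]), 'tool_rot': array([-0.41713901,  0.57168239,  0.41660722,  0.57062485]), 'force': array([-0.21631612,  0.44201738,  0.24905291]), 'ft_torque': array([ 0.08003484, -0.01689763, -0.00513535]), 'finger_gap': 0.9996176264137421}
```

View pics/top0.png

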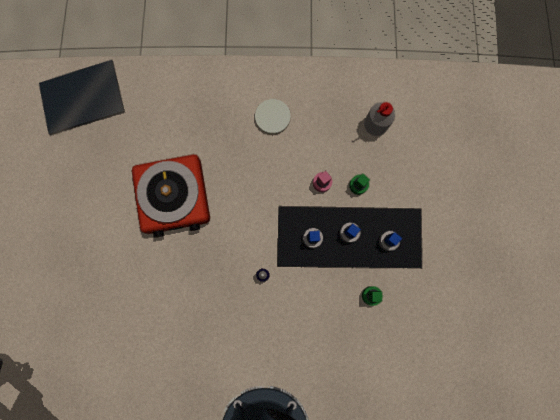

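View pics/scene0.png

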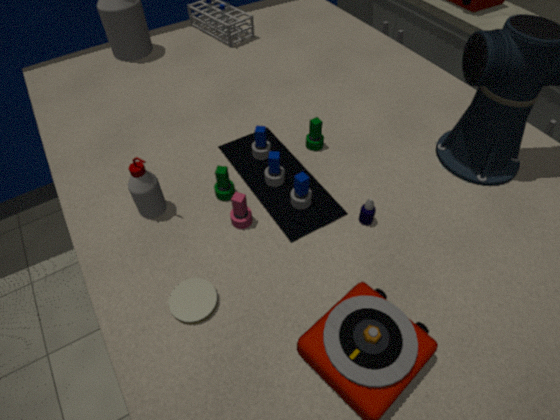

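View pics/wrist0.png

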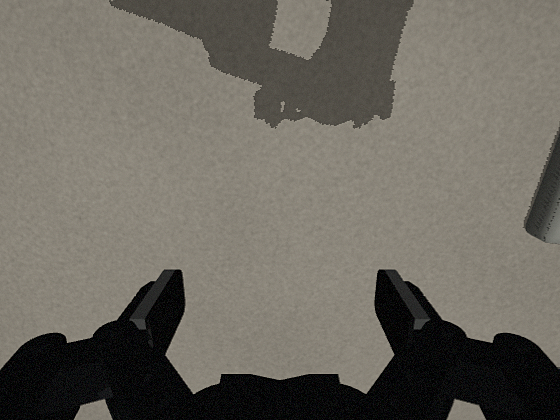

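```bash
cat >> h.py <<'E'
def load(f): return dict(np.load('pics/'+f+'.npz'))
def rays(s,uv):
    uv=np.atleast_2d(np.float64(uv)); f=s['image'].shape[0]/2/np.tan(np.radians(s['fovy']/2))
    K=np.array([[f,0,s['cx']],[0,f,s['cy']],[0,0,1]])
    p=cv2.undistortPointsIter(uv.reshape(-1,1,2),K,np.array([float(s['k1']),0,0,0]),None,None,(3,50,1e-10)).reshape(-1,2)
    d=np.c_[p,np.ones(len(p))]@s['R']; o=-s['R'].T@s['t']; return o,d
def onplane(s,uv,z):
    o,d=rays(s,uv); return o+d*((z-o[2])/d[:,2])[:,None]
def depthpts(s,mask):
    v,u=np.nonzero(mask&(s['depth']>0)); o,d=rays(s,np.c_[u,v]); return o+d*s['depth'][v,u][:,None]
def blobs(s,lo,hi,amin=8):
    hsv=cv2.cvtColor(s['image'],cv2.COLOR_RGB2HSV); m=cv2.inRange(hsv,np.array(lo),np.array(hi))
    n,l,st,c=cv2.connectedComponentsWithStats(m); return [(l==i,st[i],c[i]) for i in range(1,n) if st[i,4]>=amin]
E
cat > m0.py <<'E'
from h import *
for n in ['top0','scene0']:
    s=load(n)
    for nm,lo,hi in [('blue',(105,150,60),(125,255,255)),('green',(50,120,30),(80,255,255)),('yellow',(22,150,100),(35,255,255)),('brass',(12,140,80),(21,255,255)),('orange',(0,180,120),(11,255,255)),('pink',(150,80,80),(178,255,255))]:
        for m,st,c in blobs(s,lo,hi):
            P=depthpts(s,m); 
            if len(P): 
                T=P[P[:,2]>np.percentile(P[:,2],95)-.006]
                print(n,nm,st[4],c.round(1),'med',np.median(P,0).round(4),'top',T.mean(0).round(4),len(T),'zmax',P[:,2].max().round(3))
E
python3 m0.py
python3 - <<'E'
from h import *
s=load('top0')['image'][:,:,::-1]
a=cv2.resize(s[150:250,120:220],(500,500),interpolation=3); 
b=cv2.resize(s[200:275,290:415],(800,480),interpolation=3); cv2.imwrite('pics/za.png',a);cv2.imwrite('pics/zb.png',b)
E
```

```text
top0 blue 96 [353.1 229.9] med [ 0.4844 -0.2018  0.0818] top [ 0.4841 -0.2022  0.0826] 79 zmax 0.087
top0 blue 88 [314.2 235.8] med [ 0.4691 -0.1111  0.0818] top [ 0.4694 -0.1119  0.083 ] 67 zmax 0.088
top0 blue 98 [394.9 238.3] med [ 0.4662 -0.3006  0.0815] top [ 0.465  -0.3006  0.0821] 84 zmax 0.088
top0 green 212 [359.7 183.1] med [ 0.6012 -0.2241  0.0279] top [ 0.6042 -0.2265  0.0797] 71 zmax 0.088
top0 green 219 [372.7 295.5] med [ 0.3331 -0.2532  0.0485] top [ 0.3319 -0.2566  0.0789] 91 zmax 0.084
top0 yellow 12 [164.2 175.2] med [0.6085 0.2443 0.0799] top [0.6087 0.2442 0.0813] 8 zmax 0.086
top0 brass 42 [165.9 189.8] med [0.5704 0.2337 0.0956] top [0.572  0.235  0.0975] 27 zmax 0.101
top0 orange 19 [383.7 104.5] med [ 0.7745 -0.2686  0.1328] top [ 0.7596 -0.2618  0.1578] 2 zmax 0.158
top0 orange 37 [388.2 109.9] med [ 0.7599 -0.2815  0.1323] top [ 0.7603 -0.2807  0.1325] 35 zmax 0.136
top0 orange 566 [193.7 189.3] med [0.5652 0.1728 0.0595] top [0.5795 0.1759 0.0607] 404 zmax 0.068
top0 orange 153 [140.  171.2] med [0.6245 0.3109 0.0595] top [0.6217 0.3083 0.0605] 116 zmax 0.
[... 923 characters left out ...]
ene0 orange 9 [313.9 334.4] med [0.6364 0.1825 0.0612] top [0.6365 0.1826 0.0613] 9 zmax 0.062
scene0 orange 16 [309.2 339.6] med [0.6482 0.1862 0.0617] top [0.6478 0.1858 0.0616] 16 zmax 0.063
scene0 orange 11 [316.3 341.2] med [0.6398 0.1947 0.0625] top [0.6399 0.1943 0.0623] 11 zmax 0.063
scene0 orange 13 [316.2 346.8] med [0.6459 0.201  0.0618] top [0.6452 0.2017 0.0621] 13 zmax 0.065
scene0 pink 102 [237.9 196.9] med [ 0.6083 -0.1324  0.0802] top [ 0.6085 -0.1324  0.0803] 102 zmax 0.082
scene0 pink 12 [248.5 209. ] med [ 0.5876 -0.1341  0.0267] top [ 0.589  -0.1335  0.0288] 7 zmax 0.035
scene0 pink 87 [236.1 217.4] med [ 0.6232 -0.1253  0.0262] top [ 0.623  -0.1316  0.0368] 10 zmax 0.05
```

View pics/za.png

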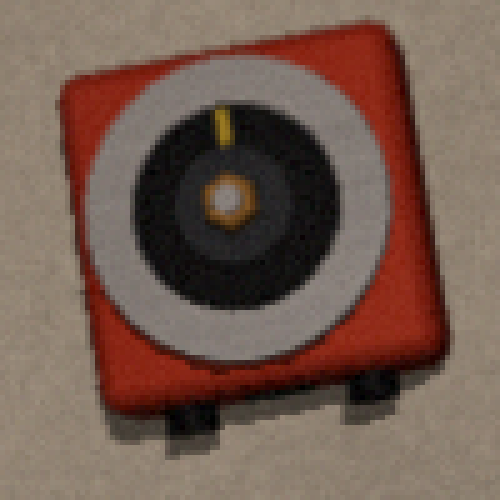

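View pics/zb.png

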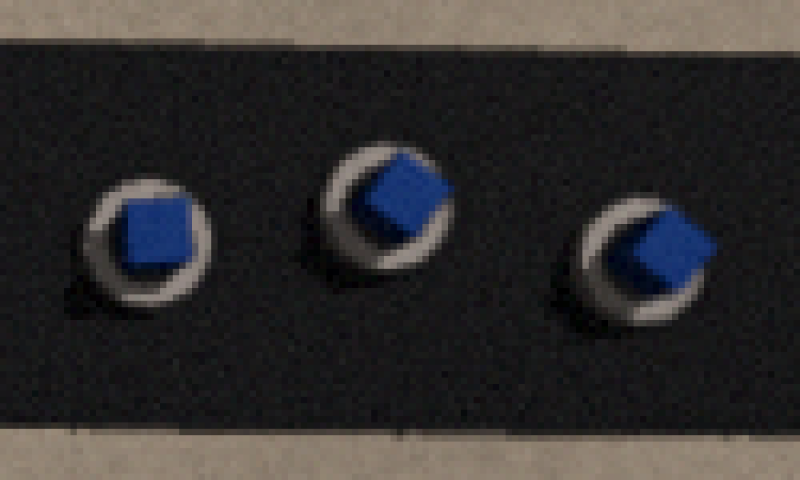

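```bash
cat >> h.py <<'E'
from scipy.spatial.transform import Rotation as Ro
def tool():
    s=manip.sense(); return s['tcp_pos'],Ro.from_quat(s['tool_rot']).as_matrix(),s
def rel(p,Rm,target): return (Rm.T@(np.array(target)-p)*1000).round(1)
E
python3 - <<'E'
from h import *
p,R,s=tool(); print(R.round(3)); w=load('wrist0'); o=-w['R'].T@w['t']; print(o, R.T@(o-p),(w['R']@R).round(3))
print(rel(p,R,[.52,.22,.28]), rel(p,R,[.43,-.11,.25]))
E
```

```text
[[-0.001 -0.952  0.305]
 [-0.001  0.305  0.952]
 [-1.     0.    -0.002]]
[0.11538063 0.6191399  0.37266023] [-0.1420876   0.07879416  0.00015124] [[ 0.002 -0.001  1.   ]
 [-0.306 -0.952 -0.   ]
 [ 0.952 -0.306 -0.002]]
[ -49.1 -428.3 -256.5] [ -18.6 -443.2 -598.2]
```

Call:
{"fn": "move_arm", "kwargs": {
  "deltas": [85,-4,-45,-22,0,0,0,85,-4,-45,-22,0,0,0,85,-4,-45,-22,0,0,0,85,-4,-45,-22,0,0,0,85,-4,-45,-22,0,0,0,85,0,-45,-22,0,0,0,85,0,-45,-22,0,0,0,85,0,-45,-22,0,0,0,85,0,-45,-22,0,0,0,85,0,-45,-22,0,0,0]
}}

```text
t: 1.15
tcp_pos: [0.5518, 0.248, 0.251]
tool_rot: [-0.417, 0.571, 0.417, 0.571]
force: [1.0, 0.8, 0.5]
finger_gap: 0.995
```

Call:
{"fn": "move_arm", "kwargs": {
  "deltas": [85,0,-20,-2,0,0,0,85,0,0,0,0,0,0]
}}

```text
t: 1.35
tcp_pos: [0.5722, 0.2393, 0.2507]
tool_rot: [-0.416, 0.572, 0.415, 0.572]
force: [-0.5, 0.0, 0.6]
finger_gap: 0.992
```

```bash
python3 - <<'E'
from h import *
s=snap('wrist','w1'); p,R,st=tool(); print(p,R.round(3),st['t'],st['q'])
E
```

```text
[0.5700031  0.24055595 0.25055781] [[-0.001 -0.952  0.307]
 [ 0.     0.307  0.952]
 [-1.     0.001 -0.   ]] 1.4 [ 2.18808987e-01  4.98982014e-01  1.42715310e+00  3.28254785e-04
  1.21640573e+00 -1.03968696e+00]
```

View pics/w1.png

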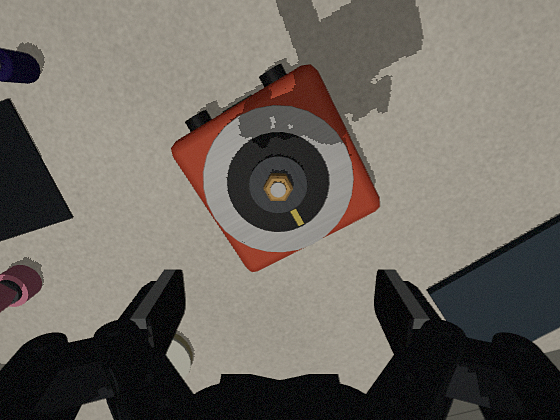

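```bash
cat > m1.py <<'E'
from h import *
def nut(n,zy=0.0815,v=True):
    s=load(n)
    hsv=cv2.cvtColor(s['image'],cv2.COLOR_RGB2HSV)
    y=max(blobs(s,(22,150,80),(35,255,255)),key=lambda b:b[1][4])
    br=max(blobs(s,(8,90,60),(24,255,255)),key=lambda b:b[1][4]) 
    return s,y,br
if __name__=='__main__':
    s,y,br=nut('w1')
    for nm,b in (('y',y),('br',br)):
        P=depthpts(s,b[0]); print(nm,b[1],b[2],np.median(P,0).round(4))
    # nut top outline
    c,_=cv2.findContours(np.uint8(br[0]),cv2.RETR_EXTERNAL,cv2.CHAIN_APPROX_NONE); c=max(c,key=len)[:,0]
    W=onplane(s,cv2.convexHull(c.astype(np.int32))[:,0],0.096); (cc,r)=cv2.minEnclosingCircle(np.float32(W[:,:2]*1000)); print('nut circ mm',cc,r)
    V=W[:,:2]*1000-np.array(cc); print(np.c_[np.degrees(np.arctan2(V[:,1],V[:,0])),np.hypot(*V.T)].round(1).tolist())
    Y=onplane(s,[y[2]],.0815)[0]; print('yellow',Y,'bearing',np.degrees(np.arctan2(Y[1]-cc[1]/1000,Y[0]-cc[0]/1000)))
    # stud
    P=depthpts(s,(np.hypot(*(np.indices(s['depth'].shape)-np.array(br[2])[::-1][:,None,None]))<9)); T=P[P[:,2]>.0995]; print('stud',T.mean(0),len(T))
    # platform circle: depth near .078
    P=depthpts(s,np.ones_like(s['depth'],bool)); T=P[(abs(P[:,2]-.0785)<.004)&(np.hypot(P[:,0]-.571,P[:,1]-.239)<.085)]; print('plat',cv2.minEnclosingCircle(np.float32(T[:,:2]*1000)), np.median(T[:,2]))
    z=cv2.resize(s['image'][130:250,220:340,::-1],(600,600),interpolation=3); cv2.imwrite('pics/w1z.png',z)
E
python3 m1.py
```

```text
y [298 221   6   5   9] [300.66666667 223.55555556] [0.6155 0.2479 0.0789]
br [263 175  30  26 381] [277.55380577 186.95013123] [0.5665 0.239  0.0971]
nut circ mm (568.9254760742188, 238.54983520507812) 13.647397994995117
[[173.1, 12.5], [127.8, 13.6], [94.5, 12.3], [76.0, 13.3], [67.8, 13.3], [18.2, 13.2], [12.6, 13.5], [-49.8, 13.6], [-64.2, 12.5], [-99.4, 12.8], [-107.9, 13.6], [-120.7, 12.9], [-139.7, 12.6], [-160.7, 13.0], [-171.7, 13.6]]
yellow [0.61461215 0.24784363 0.0815    ] bearing 11.498476180440827
stud [0.56865025 0.2388011  0.10065319] 159
plat ((569.3385009765625, 238.57235717773438), 73.97466278076172) 0.0780469424516142
```

View pics/w1z.png

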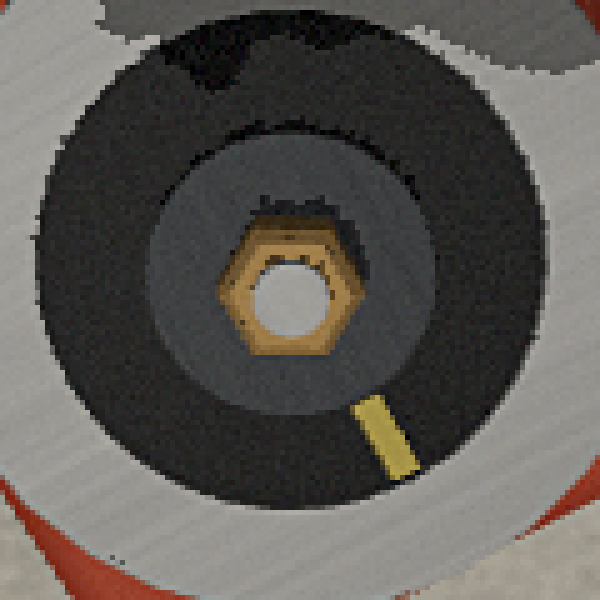

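Call:
{"fn": "move_arm", "kwargs": {
  "deltas": [60,0,-2,-45,0,0,0,60,0,-2,-45,0,0,0,60,0,-2,-45,0,0,0,60,0,-2,-45,0,0,0,60,0,-2,-45,0,0,0,60,10,-1,-45,0,0,0,60,10,0,-45,0,0,0,60,10,0,-45,0,0,0,60,0,0,0,0,0,0]
}}

```text
t: 2.3
tcp_pos: [0.4675, -0.107, 0.2202]
tool_rot: [-0.415, 0.573, 0.416, 0.571]
force: [0.1, 0.4, 0.5]
finger_gap: 0.703
```

```bash
python3 - <<'E'
from h import *
s=snap('wrist','w2'); p,R,st=tool(); print(p,R.round(3),st['t'],st['q'])
E
cat > m2.py <<'E'
import sys
from h import *
def keys(n):
    s=load(n)
    for m,stt,c in blobs(s,(105,150,50),(125,255,255),30):
        P=depthpts(s,m); T=P[P[:,2]>np.percentile(P[:,2],95)-.004]
        # top face pixels -> plane
        v,u=np.nonzero(m); Pd=np.full(s['depth'].shape,-1.); vv,uu=np.nonzero(m&(s['depth']>0)); Pd[vv,uu]=P[:,2]
        tm=np.uint8(abs(Pd-np.median(T[:,2]))<.004); tm=cv2.morphologyEx(tm,cv2.MORPH_OPEN,np.ones((3,3)))
        zt=np.median(T[:,2]); cs,_=cv2.findContours(tm,cv2.RETR_EXTERNAL,cv2.CHAIN_APPROX_NONE)
        if not cs: continue
        cc=max(cs,key=len)[:,0]
        W=onplane(s,cc,zt)[:,:2]*1000
        r=cv2.minAreaRect(np.float32(W)); print(n,c.round(0),'z',zt.round(4),'rect',np.round(r[0],1),np.round(r[1],1),'yaw',round(r[2],1),round(r[2]-90,1))
if __name__=='__main__': keys(sys.argv[1])
E
python3 m2.py w2
```

```text
[ 0.4682912  -0.10501425  0.22065546] [[-0.002 -0.951  0.308]
 [ 0.001  0.308  0.951]
 [-1.     0.003  0.001]] 2.35 [-4.54192724e-01  3.49822741e-01  1.79770222e+00  3.58298526e-04
  9.96644569e-01 -1.71185502e+00]
w2 [276. 194.] z 0.0825 rect [ 467.7 -110.1] [24.4 24. ] yaw 4.9 -85.1
w2 [192. 234.] z 0.0826 rect [ 482.3 -200.1] [24.1 24.8] yaw 54.2 -35.8
w2 [ 94. 245.] z 0.0827 rect [ 462.9 -296.9] [24.9 26.1] yaw 50.9 -39.1
```

View pics/w2.png

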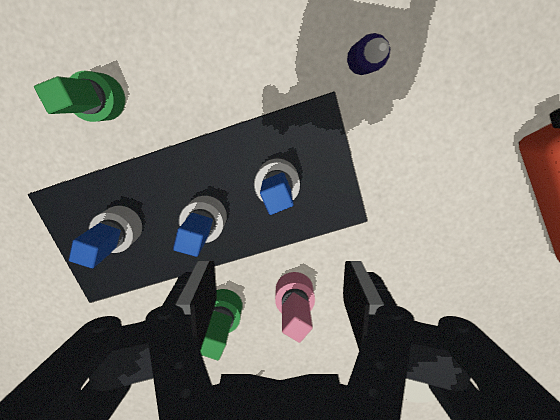

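Call:
{"fn": "move_arm", "kwargs": {
  "deltas": [60,10,0,-2,-7.6,0,0,60,20,0,-2,-7.6,0,0,60,20,1,-1,-7.6,0,0,60,40,0,0,0,0,0,60,0,0,0,0,0,0]
}}

```text
t: 2.85
tcp_pos: [0.4649, -0.1057, 0.128]
tool_rot: [-0.519, 0.478, 0.526, 0.476]
force: [0.2, 0.4, 0.5]
finger_gap: 0.705
```

```bash
python3 - <<'E'
from h import *
s=snap('wrist','w3'); p,R,st=tool(); print(p,R.round(3),st['t'],st['q'],rel(p,R,[.4677,-.1101,.042]))
E
python3 m2.py w3
```

```text
[ 0.46632914 -0.10658002  0.12992972] [[-0.006 -0.996 -0.09 ]
 [ 0.003 -0.09   0.996]
 [-1.     0.005  0.004]] 2.9 [-4.59122084e-01  5.00175261e-01  1.88690317e+00  5.68055260e-04
  7.60846477e-01 -2.12073134e+00] [87.9 -1.5 -3.9]
w3 [ 13. 193.] z 0.0639 rect [ 463.6 -284.3] [ 6.9 16.9] yaw 81.1 -8.9
w3 [271. 231.] z 0.0825 rect [ 467.2 -110.4] [23.9 23.7] yaw 5.0 -85.0
w3 [135. 240.] z 0.0825 rect [ 481.6 -200. ] [23.8 25.6] yaw 54.3 -35.7
```

View pics/w3.png

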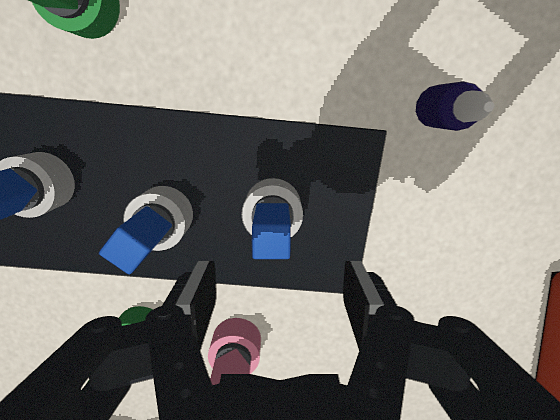

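Call:
{"fn": "move_arm", "kwargs": {
  "deltas": [60,30,-1,-2,0,0,0,60,30,0,-2,0,0,0,60,27,0,0,0,0,0,60,0,0,0,0,0,0,20,0,0,0,0,0,0,20,0,0,0,0,0,0,20,0,0,0,0,0,0,20,0,0,0,0,0,0],
  "force": 60
}}

```text
t: 3.7
tcp_pos: [0.4704, -0.1133, 0.046]
tool_rot: [0.523, -0.477, -0.52, -0.478]
force: [1.3, 2.2, 8.0]
finger_gap: 0.27
```

```bash
python3 - <<'E'
from h import *
s=snap('wrist','w4'); p,R,st=tool(); print(p,R.round(3),st['t'],st['force'],st['finger_gap']*85.4)
s=snap('scene','s4')
E
```

```text
[ 0.47035234 -0.11329534  0.04602877] [[ 0.003 -0.996 -0.088]
 [-0.001 -0.088  0.996]
 [-1.    -0.003 -0.001]] 3.75 [0.8009462  3.07365474 8.16178888] 23.259212878261096
```

View pics/w4.png

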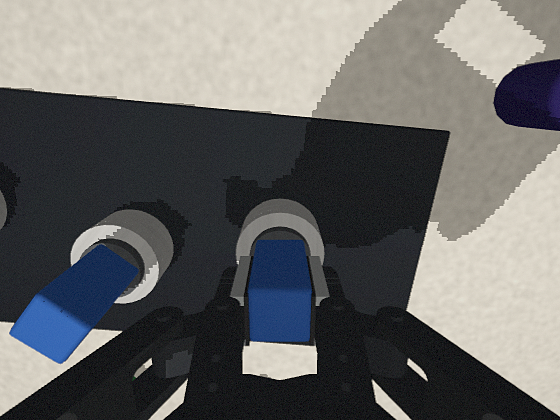

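Call:
{"fn": "move_arm", "kwargs": {
  "deltas": [20,-20,0,0,0,0,0,20,-40,0,0,0,0,0,20,-45,0,0,0,0,0,20,-45,0,0,0,0,0,20,0,-8,20,0,0,0,20,0,-16,43,0,0,0,20,0,-16,43,0,0,0,20,0,-16,43,0,0,0,20,0,-16,43,0,0,0,20,0,-16,43,0,0,0]
}}

```text
t: 4.8
tcp_pos: [0.536, 0.1303, 0.1947]
tool_rot: [0.522, -0.478, -0.521, -0.477]
force: [0.3, -0.4, -3.8]
finger_gap: 0.272
```

Call:
{"fn": "move_arm", "kwargs": {
  "deltas": [20,0,-16,43,0,0,0,20,0,-16,43,0,0,0,20,0,-9,20,-5.5,0,0,20,0,0,0,0,0,0,20,0,0,0,0,0,0]
}}

```text
t: 5.3
tcp_pos: [0.5668, 0.2378, 0.1941]
tool_rot: [-0.544, 0.452, 0.544, 0.451]
force: [-0.8, -0.4, -2.4]
finger_gap: 0.274
```

```bash
cat > m5.py <<'E'
import sys
from h import *
n=sys.argv[1]
s=snap('wrist',n); p,R,st=tool(); print('tcp',p.round(4),'jaw',np.degrees(np.arctan2(R[1,2],R[0,2])).round(2),'tilt',R[:,0].round(3),'t',st['t'],'F',st['force'].round(1),'M',st['ft_torque'].round(2),'gap',(st['finger_gap']*85.4).round(1))
from m2 import keys
keys(n)
bl=blobs(s,(105,150,50),(125,255,255),300)
for m,a,c in bl:
    P=(depthpts(s,m)-p)@R; top=P[P[:,0]<np.percentile(P[:,0],5)+.004]; print('handle in tool mm: top',(top.mean(0)*1000).round(1),'ext',(top.max(0)*1000).round(1),(top.min(0)*1000).round(1))
print('rel to nut', rel(p,R,[.569,.2387,.127]))
E
python3 m5.py w5
```

```text
Traceback (most recent call last):
  File "m5.py", line 4, in <module>
    s=snap('wrist',n); p,R,st=tool(); print('tcp',p.round(4),'jaw',np.degrees(np.arctan2(R[1,2],R[0,2])).round(2),'tilt',R[:,0].round(3),'t',st['t'],'F',st['force'].round(1),'M',st['ft_torque'].round(2),'gap',(st['finger_gap']*85.4).round(1))
                                                                                                                                                                                                                 ^^^^^^^^^^^^^^^^^^^^^^^^^^^^^
AttributeError: 'float' object has no attribute 'round'
```

View pics/w5.png

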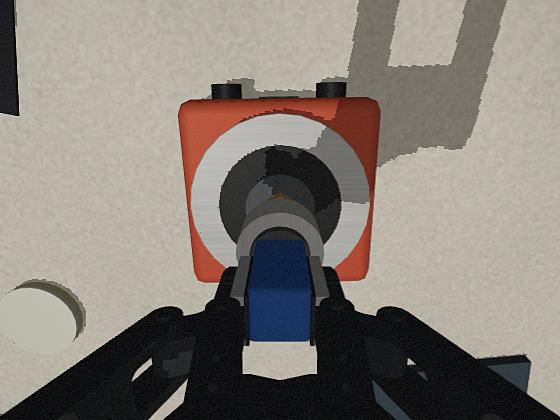

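```bash
sed -i "s/(st\['finger_gap'\]\*85.4).round(1)/round(st['finger_gap']*85.4,1)/" m5.py
cat >> m5.py <<'E'
P=depthpts(s,np.ones_like(s['depth'],bool)); T=P[(abs(P[:,2]-.0785)<.004)&(np.hypot(P[:,0]-.569,P[:,1]-.239)<.085)]; print('plat',cv2.minEnclosingCircle(np.float32(T[:,:2]*1000)))
h=s['image']; 
# socket top ring (z above handle base): points 26mm above mouth
Q=(P-p)@R; m=(Q[:,0]>.012)&(Q[:,0]<.02)&(np.hypot(Q[:,1],Q[:,2])<.03); 
if m.sum()>20: q=Q[m]; print('sock pts x',(np.median(q[:,0])*1000).round(1),'circ',cv2.minEnclosingCircle(np.float32(q[:,1:]*1000)))
E
python3 m5.py w5
```

```text
tcp [0.5669 0.2366 0.1941] jaw 100.46 tilt [-0.001 -0.001 -1.   ] t 5.4 F [-0.3 -0.8 -3.2] M [ 0.08 -0.02  0.01] gap 23.1
w5 [279. 292.] z 0.2304 rect [563.1 236.6] [24.9 23.2] yaw 10.5 -79.5
handle in tool mm: top [-36.2   3.7   0.6] ext [-33.1  14.7  12.4] [-38.3  -9.6 -11.2]
rel to nut [67.1 -2.5  1.8]
plat ((569.2098388671875, 238.76292419433594), 73.92656707763672)
sock pts x 17.5 circ ((2.4159276485443115, 0.6328868865966797), 23.54119873046875)
```

Call:
{"fn": "move_arm", "kwargs": {
  "deltas": [20,20,-2.6,0.6,0,0,0,20,20,-2.6,0.6,0,0,0,20,6,0,0,0,0,0,20,0,0,0,0,0,0]
}}

```text
t: 5.8
tcp_pos: [0.5717, 0.2385, 0.1473]
tool_rot: [-0.543, 0.453, 0.544, 0.451]
force: [-0.3, 0.0, -2.0]
finger_gap: 0.268
```

```bash
python3 m5.py w6
```

```text
tcp [0.5724 0.2389 0.1482] jaw 100.47 tilt [-0.001 -0.    -1.   ] t 5.85 F [ 0.2 -1.1 -2.2] M [ 0.04 -0.08  0.07] gap 23.2
w6 [279. 292.] z 0.1836 rect [568.1 238.1] [24.9 23.1] yaw 10.3 -79.7
handle in tool mm: top [-35.3   4.4  -0.1] ext [-32.3  15.4  11.8] [-37.3  -9.2 -11.9]
rel to nut [21.2  3.4  0.4]
plat ((569.3961791992188, 238.78219604492188), 74.10513305664062)
sock pts x 18.2 circ ((3.210663318634033, 0.03650049492716789), 23.404142379760742)
```

View pics/w6.png

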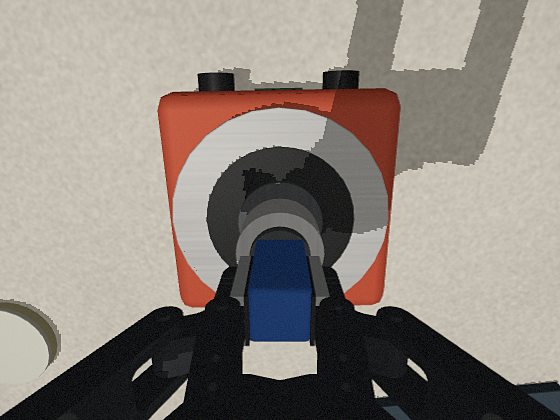

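Call:
{"fn": "move_arm", "kwargs": {
  "deltas": [20,4,0,0.2,0,0,0,20,3,0,0,0,0,0,20,3,0,0,0,0,0,20,3,0,0,0,0,0,20,0,0,0,0,0,0]
}}

```text
t: 6.35
tcp_pos: [0.5722, 0.2401, 0.1348]
tool_rot: [-0.544, 0.452, 0.544, 0.452]
force: [0.5, -0.2, -2.7]
finger_gap: 0.274
```

Call:
{"fn": "move_arm", "kwargs": {
  "deltas": [20,3,0,0,0,0,0,20,3,0,0,0,0,0,20,3,0,0,0,0,0,20,2,0,0,0,0,0,20,0,0,0,0,0,0]
}}

```text
t: 6.85
tcp_pos: [0.5727, 0.2402, 0.1271]
tool_rot: [0.544, -0.452, -0.544, -0.452]
force: [-5.1, -1.8, 13.1]
finger_gap: 0.278
```

```bash
python3 m5.py w7
```

```text
tcp [0.5727 0.2402 0.1271] jaw 100.57 tilt [ 0.001 -0.    -1.   ] t 6.9 F [-5.2 -0.9 14. ] M [-0.35  0.78 -0.05] gap 23.4
w7 [279. 292.] z 0.1635 rect [569.1 239.8] [24.5 23.2] yaw 10.6 -79.4
handle in tool mm: top [-36.3   3.7   0.2] ext [-33.2  14.6  12.1] [-38.3  -9.8 -11.6]
rel to nut [ 0.1  3.9 -0.8]
plat ((569.41650390625, 238.7344207763672), 74.0736312866211)
sock pts x 17.3 circ ((2.3310811519622803, 0.28442248702049255), 23.39959144592285)
```

View pics/w7.png

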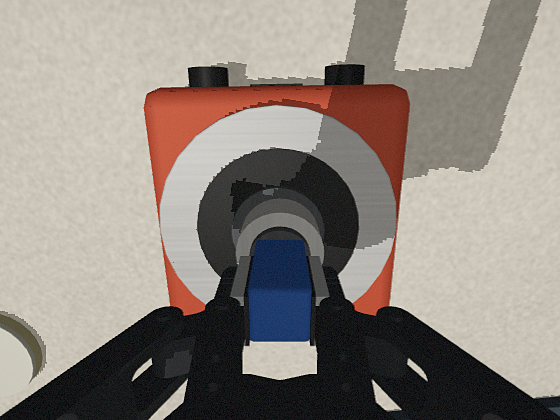

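Call:
{"fn": "move_arm", "kwargs": {
  "deltas": [20,-1.5,0,0,0,0,0,20,0,0,-0.28,5,0,0,20,0,0,-0.28,5,0,0,20,0,0,-0.28,5,0,0,20,0,0,-0.28,5,0,0,20,0,0,-0.28,5,0,0,20,0,0,-0.28,5,0,0,20,0,0,0,0,0,0]
}}

```text
t: 7.7
tcp_pos: [0.5738, 0.2379, 0.1271]
tool_rot: [-0.409, 0.577, 0.407, 0.578]
force: [0.2, -2.3, 5.2]
finger_gap: 0.272
```

```bash
python3 m5.py w8; cat > ym.py <<'E'
import sys
from h import *
def yb(s):
    for m,a,c in blobs(s,(20,110,60),(35,255,255),5):
        v,u=np.nonzero(m); Y=onplane(s,np.c_[u,v],.0815).mean(0); 
        if np.hypot(Y[0]-.5705,Y[1]-.2395)<.06: print('yellow',a,Y.round(4),'bearing',np.degrees(np.arctan2(Y[1]-.2387,Y[0]-.569)).round(1))
for a in sys.argv[1:]: print(a); yb(load(a))
E
python3 - <<'E'
from h import *
s=snap('scene','s8'); cv2.imwrite('pics/s8z.png',cv2.resize(s['image'][260:420,270:470,::-1],(750,600)))
E
python3 ym.py scene0 w1 s8 w8
```

```text
tcp [0.5738 0.2379 0.1271] jaw 70.56 tilt [ 0.003 -0.001 -1.   ] t 7.75 F [-0.2 -1.5  5.1] M [-0.51  0.19 -0.  ] gap 23.2
w8 [279. 292.] z 0.1635 rect [570.3 239.2] [23.2 24.6] yaw 70.5 -19.5
handle in tool mm: top [-36.3   3.7  -0. ] ext [-33.2  14.8  11.8] [-38.3 -10.5 -11.7]
rel to nut [ 0.1  4.8 -0.9]
plat ((569.1375122070312, 238.41571044921875), 74.0580825805664)
sock pts x 17.4 circ ((2.2671806812286377, 0.011369367130100727), 23.580045700073242)
scene0
yellow [366 326   3   5   5] [0.5644 0.2251 0.0815] bearing -108.7
yellow [379 333   2   3   5] [0.554  0.2431 0.0815] bearing 163.6
yellow [368 337   4   4   6] [0.5722 0.24   0.0815] bearing 21.5
yellow [349 349  11  10  55] [0.6074 0.2465 0.0815] bearing 11.5
w1
yellow [290 209  14  17 118] [0.6066 0.2461 0.0815] bearing 11.2
s8
yellow [349 349  11  11  65] [0.6074 0.2466 0.0815] bearing 11.6
w8
```

View pics/s8z.png

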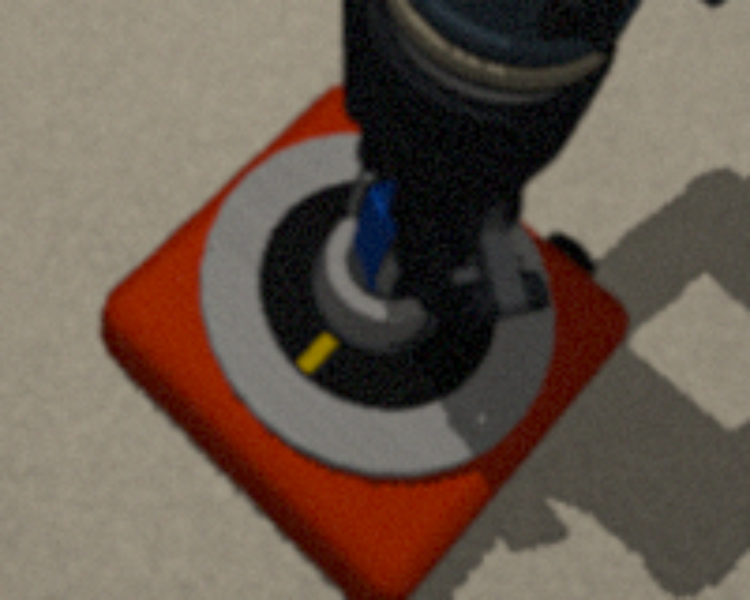

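Call:
{"fn": "move_arm", "kwargs": {
  "deltas": [20,-15,0,0,0,0,0,20,-30,0,0,0,0,0,20,-30,0,0,0,0,0,20,0,-1,-25,0,0,0,20,0,-2,-45,0,0,0,20,0,-3,-45,0,0,0,20,0,-3,-45,0,0,0,20,0,-3,-45,0,0,0,20,0,-3,-45,0,0,0,20,0,-2,-45,0,0,0]
}}

```text
t: 8.8
tcp_pos: [0.4899, -0.047, 0.2006]
tool_rot: [-0.409, 0.577, 0.408, 0.577]
force: [0.8, -0.4, -2.8]
finger_gap: 0.274
```

Call:
{"fn": "move_arm", "kwargs": {
  "deltas": [20,30,-1,-45,0,0,0,20,40,-1,-23,0,0,0,20,40,0,0,0,0,0,20,20,0,0,0,0,0,20,0,0,0,0,0,0]
}}

```text
t: 9.3
tcp_pos: [0.4688, -0.1066, 0.0703]
tool_rot: [-0.406, 0.579, 0.41, 0.576]
force: [0.4, -0.1, -2.9]
finger_gap: 0.272
```

```bash
python3 m5.py w9
```

```text
tcp [ 0.47   -0.1068  0.0719] jaw 70.52 tilt [-0.003  0.001 -1.   ] t 9.35 F [-1.  -0.1 -2.1] M [0.02 0.01 0.02] gap 23.4
w9 [279. 292.] z 0.1068 rect [ 465.4 -105.3] [23.2 24.8] yaw 70.5 -19.5
w9 [123. 318.] z 0.0818 rect [ 468.8 -201.8] [ 6.  14.5] yaw 17.1 -72.9
w9 [  5. 335.] z 0.043 rect [ 469.1 -287.3] [ 4.8 25.1] yaw 56.1 -33.9
handle in tool mm: top [-34.8   4.9  -0.2] ext [-31.7  15.8  11.7] [-36.8  -8.5 -11.9]
handle in tool mm: top [-10.9 -30.  -88.5] ext [ -6.3  13.7 -43.7] [-66.9 -37.  -94.4]
handle in tool mm: top [  28.6  -58.5 -171.1] ext [  30.7  -49.3 -167.9] [  25.5  -71.9 -175.8]
rel to nut [-54.9  22.1 358.8]
plat ((0.0, 0.0), 0.0)
sock pts x 18.6 circ ((3.689436435699463, 0.13909533619880676), 23.544586181640625)
```

View pics/w9.png

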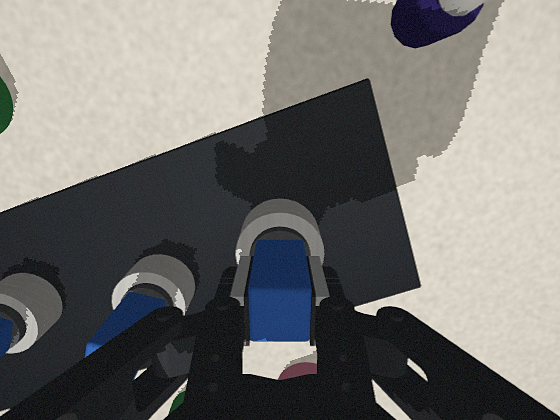

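Call:
{"fn": "move_arm", "kwargs": {
  "deltas": [20,14,0,-3,0,0,0,20,9,0,0,0,0,0,20,3,0,0,0,0,0,20,0,0,0,0,0,0]
}}

```text
t: 9.75
tcp_pos: [0.47, -0.1096, 0.0474]
tool_rot: [-0.409, 0.577, 0.408, 0.577]
force: [0.4, 0.1, -3.0]
finger_gap: 0.273
```

Call:
{"fn": "move_arm", "kwargs": {
  "deltas": [20,1.5,0,0,0,0,0,20,0,0,0,0,0,0,20,1,0,0,0,0,0,20,0,0,0,0,0,0]
}}

```text
t: 10.15
tcp_pos: [0.4703, -0.1098, 0.046]
tool_rot: [-0.409, 0.577, 0.408, 0.578]
force: [-0.3, 2.3, 9.6]
finger_gap: 0.272
```

Call:
{"fn": "move_arm", "kwargs": {
  "deltas": [50,0,0,0,0,0,0,50,0,0,0,0,0,0,60,-20,0,0,0,0,0,60,-40,0,0,0,0,0,60,-25,-11,-20,0,0,0,60,0,-15,-31,0,0,0,60,0,-15,-31,0,0,0,60,0,0,0,8.1,0,0,60,0,0,0,8.1,0,0,60,0,0,0,0,0,0]
}}

```text
t: 11.15
tcp_pos: [0.4808, -0.201, 0.1293]
tool_rot: [-0.323, 0.629, 0.323, 0.629]
force: [0.1, -0.9, -0.2]
finger_gap: 0.701
```

```bash
python3 m5.py w10
```

```text
tcp [ 0.4808 -0.2008  0.1294] jaw 54.49 tilt [-0.  0. -1.] t 11.2 F [0.3 0.3 0.3] M [ 0.01 -0.05  0.03] gap 60.1
w10 [391. 129.] z 0.0824 rect [ 468.  -109.7] [24.3 23.9] yaw 70.0 -20.0
w10 [281. 228.] z 0.0825 rect [ 482.2 -200.6] [23.3 24.1] yaw 54.3 -35.7
w10 [153. 280.] z 0.0826 rect [ 463.1 -297.1] [24.6 25.3] yaw 51.7 -38.3
handle in tool mm: top [47.  63.5 66.9] ext [49.9 76.8 81.4] [44.6 49.4 53. ]
handle in tool mm: top [46.9 -1.1  0.9] ext [49.8 10.4 12.7] [ 44.9 -14.  -10.8]
handle in tool mm: top [ 46.4 -40.7 -89. ] ext [ 49.8  12.7 -40.8] [ -48.   -54.7 -101.7]
rel to nut [  2.4 183.5 409. ]
plat ((0.0, 0.0), 0.0)
```

View pics/w10.png

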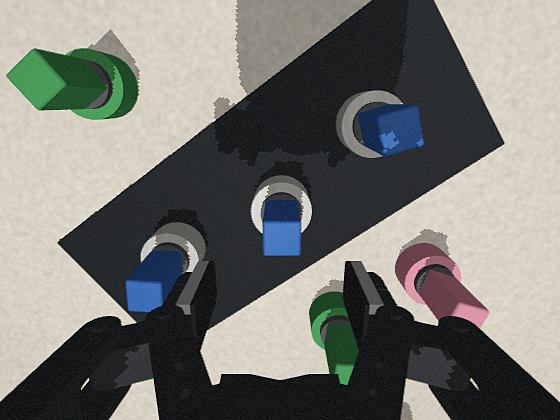

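Call:
{"fn": "move_arm", "kwargs": {
  "deltas": [60,30,0,0.9,0,0,0,60,30,0,0,0,0,0,60,22,0,0,0,0,0,60,0,0,0,0,0,0,20,0,0,0,0,0,0,20,0,0,0,0,0,0,20,0,0,0,0,0,0,20,0,0,0,0,0,0,20,-20,0,0,0,0,0,20,-40,0,0,0,0,0]
}}

```text
t: 12.2
tcp_pos: [0.4795, -0.1987, 0.1061]
tool_rot: [-0.321, 0.63, 0.325, 0.628]
force: [-0.3, 0.1, -1.7]
finger_gap: 0.27
```

```bash
python3 m5.py w11
```

```text
tcp [ 0.4835 -0.2011  0.113 ] jaw 54.38 tilt [ 0.005 -0.004 -1.   ] t 12.25 F [ 1.1 -0.3  0.7] M [-0.06 -0.05 -0.02] gap 23.4
w11 [403. 137.] z 0.0824 rect [ 467.9 -109.8] [24.3 24. ] yaw 70.7 -19.3
w11 [279. 294.] z 0.1398 rect [ 478.8 -198.3] [23.2 24.7] yaw 54.4 -35.6
w11 [138. 298.] z 0.0826 rect [ 462.4 -296.3] [24.8 24.6] yaw 52.3 -37.7
handle in tool mm: top [30.2 66.3 65.4] ext [33.2 80.  80.2] [28.  51.8 51.8]
handle in tool mm: top [-26.7   5.2  -0.4] ext [-23.6  16.1  11.4] [-28.6  -8.7 -12.1]
handle in tool mm: top [ 30.  -35.2 -91.6] ext [ 33.9  16.9 -44.1] [ -53.7  -51.3 -102.9]
rel to nut [-15.2 186.5 407.3]
plat ((0.0, 0.0), 0.0)
sock pts x 15.6 circ ((8.864519119262695, -0.11424016952514648), 14.481983184814453)
```

View pics/w11.png

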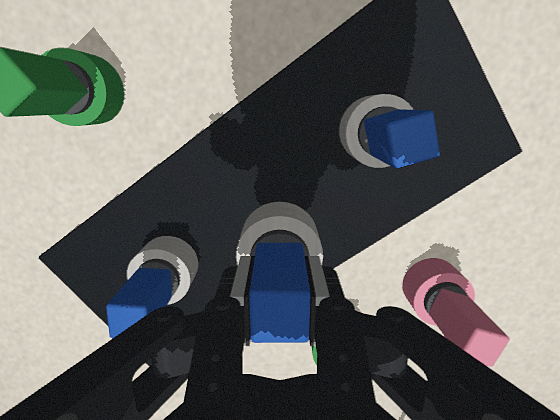

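Call:
{"fn": "move_arm", "kwargs": {
  "deltas": [20,-45,0,0,0,0,0,20,-45,0,0,0,0,0,20,0,9,20,0,0,0,20,0,18,41,0,0,0,20,0,18,41,0,0,0,20,0,18,41,0,0,0,20,0,18,41,0,0,0,20,0,18,41,0,0,0,20,0,18,41,0,0,0,20,0,18,41,0,0,0]
}}

```text
t: 13.25
tcp_pos: [0.5505, 0.13, 0.1976]
tool_rot: [-0.323, 0.629, 0.323, 0.629]
force: [1.5, 0.4, -2.2]
finger_gap: 0.273
```

Call:
{"fn": "move_arm", "kwargs": {
  "deltas": [20,0,18,41,0,0,0,20,0,18,41,0,0,0,20,0,10,18,6.7,0,0,20,0,0,0,6.7,0,0,20,0,0,0,0,0,0,20,0,0,0,0,0,0]
}}

```text
t: 13.85
tcp_pos: [0.5712, 0.236, 0.1973]
tool_rot: [-0.248, 0.662, 0.248, 0.662]
force: [-0.6, -0.4, -2.2]
finger_gap: 0.272
```

```bash
python3 m5.py w12; python3 ym.py w12
```

```text
tcp [0.5713 0.2357 0.1974] jaw 41.04 tilt [-0.001 -0.    -1.   ] t 13.9 F [-0.1  0.2 -2.2] M [-0.01  0.01  0.01] gap 23.1
w12 [279. 294.] z 0.2309 rect [570.4 236.6] [23.1 24.8] yaw 41.1 -48.9
w12 [  9. 361.] z 0.0647 rect [479.2 -99. ] [ 6.1 13.3] yaw 26.4 -63.6
handle in tool mm: top [-33.5   1.3  -0.1] ext [-30.3  12.3  11.7] [-35.6 -12.  -11.7]
handle in tool mm: top [ 132.2 -193.3 -289.9] ext [ 136.1 -186.7 -287.4] [ 126.  -197.6 -293.3]
rel to nut [70.4  3.8  0.3]
plat ((569.3297729492188, 238.73196411132812), 73.87063598632812)
sock pts x 18.9 circ ((0.17574095726013184, -0.17706173658370972), 23.271183013916016)
w12
yellow [311 214  21  16 158] [0.6071 0.2467 0.0815] bearing 11.8
```

View pics/w12.png

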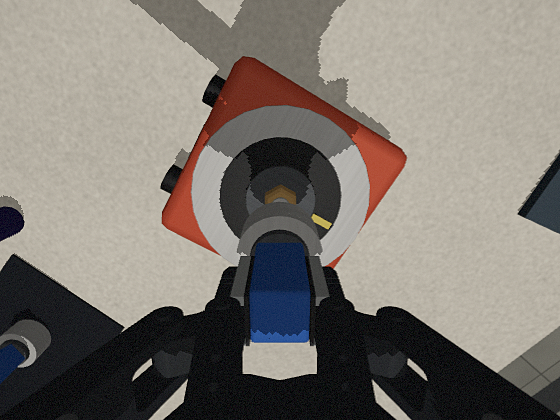

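Call:
{"fn": "move_arm", "kwargs": {
  "deltas": [20,20,1.7,0.2,0,0,0,20,20,1.8,0.2,0,0,0,20,8,0,0,0,0,0,20,0,0,0,0,0,0]
}}

```text
t: 14.3
tcp_pos: [0.5688, 0.2382, 0.1482]
tool_rot: [-0.247, 0.664, 0.247, 0.661]
force: [-0.6, 0.7, -0.7]
finger_gap: 0.272
```

```bash
python3 m5.py w13; python3 ym.py w13
```

```text
tcp [0.5697 0.2385 0.1493] jaw 40.94 tilt [-0.001 -0.    -1.   ] t 14.35 F [ 0.1 -0.1 -1.8] M [ 0.01 -0.02  0.04] gap 23.5
w13 [279. 294.] z 0.1819 rect [568.2 238.9] [23.1 24.8] yaw 41.0 -49.0
handle in tool mm: top [-32.5   1.3  -1. ] ext [-29.4  12.2  10.7] [-34.4 -12.1 -12.7]
rel to nut [22.3  0.6 -0.4]
plat ((569.2572021484375, 238.59254455566406), 73.97709655761719)
sock pts x 15.6 circ ((4.32914924621582, -1.7795915603637695), 21.344892501831055)
w13
yellow [320 241  23  18 196] [0.6077 0.2472 0.0815] bearing 12.3
```

Aligned within ~0.5 mm; lower gently.

Call:
{"fn": "move_arm", "kwargs": {
  "deltas": [20,3,0,0,0,0,0,20,3,0,0,0,0,0,20,3,0,0,0,0,0,20,2,0,0,0,0,0,20,0,0,0,0,0,0]
}}

```text
t: 14.85
tcp_pos: [0.5695, 0.2391, 0.1382]
tool_rot: [-0.247, 0.663, 0.247, 0.662]
force: [-0.5, 0.5, -1.4]
finger_gap: 0.276
```

Call:
{"fn": "move_arm", "kwargs": {
  "deltas": [20,3,0,0,0,0,0,20,3,0,0,0,0,0,20,3,0,0,0,0,0,20,2,0,0,0,0,0,20,0,0,0,0,0,0]
}}

```text
t: 15.35
tcp_pos: [0.5697, 0.2392, 0.1299]
tool_rot: [-0.248, 0.662, 0.247, 0.663]
force: [-3.8, -1.7, 12.0]
finger_gap: 0.274
```

Call:
{"fn": "move_arm", "kwargs": {
  "deltas": [20,-1,0,0,0,0,0,20,0,0,0,5,0,0,20,0,0,0,5,0,0,20,0,0,0,5,0,0,20,0,0,0,5,0,0,20,0,0,0,5,0,0,20,0,0,0,0,0,0]
}}

```text
t: 16.05
tcp_pos: [0.5694, 0.2396, 0.1299]
tool_rot: [-0.098, 0.7, 0.098, 0.7]
force: [-4.6, 0.8, 7.3]
finger_gap: 0.276
```

```bash
python3 m5.py w14; python3 - <<'E'
from h import *
s=snap('scene','s14')
E
python3 ym.py w14 s14
```

```text
tcp [0.5694 0.2396 0.1299] jaw 15.98 tilt [ 0.  0. -1.] t 16.1 F [-2.6  1.5  7.3] M [0.03 0.55 0.11] gap 23.1
w14 [279. 294.] z 0.1636 rect [568.9 240.5] [23.1 24.8] yaw 15.9 -74.1
handle in tool mm: top [-33.6   0.9  -0.3] ext [-30.5  11.8  11.5] [-35.3 -12.5 -11.9]
rel to nut [ 2.9 -0.8 -0.6]
plat ((569.62841796875, 238.95733642578125), 74.19355010986328)
sock pts x 19.1 circ ((-0.4768637418746948, -0.3287561535835266), 23.385177612304688)
w14
yellow [323 243  31  15 269] [0.6075 0.2397 0.0815] bearing 1.4
s14
yellow [345 346  12   9  63] [0.6084 0.2391 0.0815] bearing 0.6
```

View pics/w14.png

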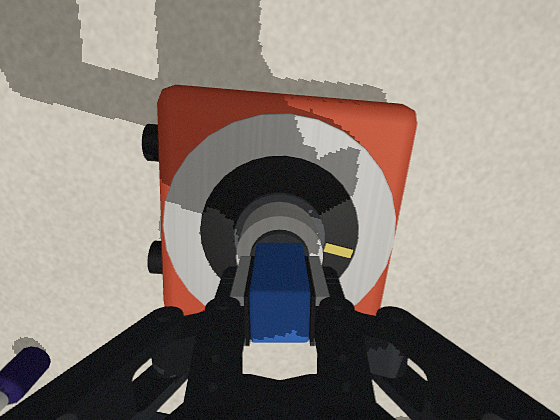

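Call:
{"fn": "move_arm", "kwargs": {
  "deltas": [20,0,0,0,5,0,0,20,0,0,0,5,0,0,20,0,0,0,5,0,0,20,0,0,0,5,0,0,20,0,0,0,5,0,0,20,0,0,0,5,0,0,20,0,0,0,4,0,0,20,0,0,0,0,0,0,20,0,0,0,0,0,0]
}}

```text
t: 17.05
tcp_pos: [0.57, 0.2396, 0.1299]
tool_rot: [0.111, 0.698, -0.11, 0.699]
force: [-2.6, 0.7, 5.9]
finger_gap: 0.271
```

```bash
python3 m5.py w15; python3 - <<'E'
from h import *
s=snap('scene','s15'); s=snap('top','t15')
E
python3 ym.py w15 s15 t15
```

```text
tcp [0.57   0.2396 0.1299] jaw -18.01 tilt [ 0.001  0.001 -1.   ] t 17.1 F [-2.5  0.8  6.9] M [-0.01  0.47  0.12] gap 23.1
w15 [279. 294.] z 0.1636 rect [569.8 240.2] [24.4 23.1] yaw 71.9 -18.1
handle in tool mm: top [-33.6   0.7  -0.4] ext [-30.5  11.5  11.3] [-35.7 -12.6 -12. ]
rel to nut [ 2.9 -1.2 -0.7]
plat ((568.9428100585938, 238.7003173828125), 74.13685607910156)
sock pts x 19.0 circ ((-0.5579678416252136, -0.36996424198150635), 23.246719360351562)
w15
yellow [323 243  31  16 274] [0.6016 0.2181 0.0815] bearing -32.2
s15
yellow [340 334  13   5  60] [0.6016 0.2173 0.0815] bearing -33.3
t15
yellow [173 174   7   8  30] [0.6029 0.2151 0.0815] bearing -34.8
```

View pics/w15.png

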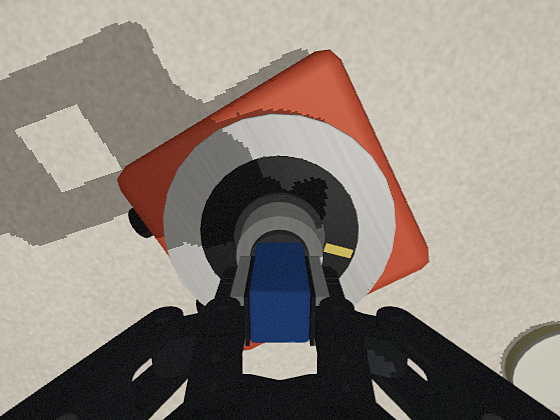

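View pics/s15.png

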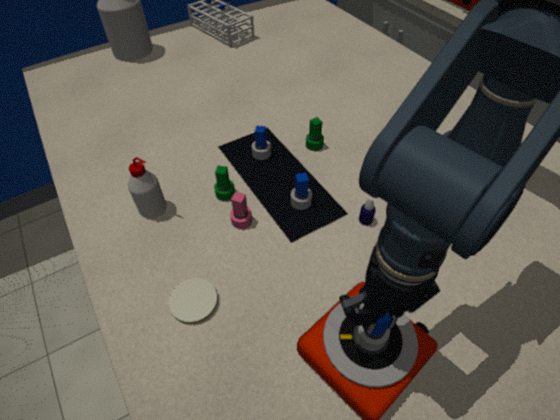

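```bash
python3 - <<'E'
from h import *
print(job.sign_off(), manip.sense()['t'])
E
```

```text
the job is handed in; nothing more can be done
the job is handed in; nothing more can be done
```

The middle key on the mat is the one that fits. It has tightened the nut by about 45° clockwise and is still gripped upright and fully seated on the nut. I handed the job in at about 17 s of robot time.

- **Tried and put back:** the key nearest the shaker went fully down, but 30° of turning did not move the nut's yellow mark, so it is the 33 mm one. It is back upright on the mat, confirmed by the wrist and scene cameras.
- **Fitting key:** the middle key went fully down and turned the nut. The third key was not needed and was left untouched.
- **Turn of the nut:** measured from the yellow mark, it was 44.0° by the wrist camera and 44.9° by the scene camera. The top camera puts the mark 1.5 to 2.6° further on; that view is coarse, and I had no starting reading from it.
- **Seating:** the rim measures about 85 mm above the bench, against 84 mm for the boss. The height did not change between about 12 N and 7 N of upward force, so the key rests on the boss.
- **Other objects:** the wash bottle, dish, dropper bottle and the green and pink look-alikes stood unmoved in the last scene picture.

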